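# Set the tube mixer to fast and start it

### The job

Push the orange speed lever of the tube mixer from its stopped place along its slot, past the first notch (one dot, slow), all the way to the second stop (two dots, fast). Then press the green start button fully down and let go. Only push and press: do not lift or shove the mixer, and leave the tubes on its rollers and the other things standing about where they are.

Things in the scene. Friction and masses are not known exactly. Their poses are not given: they have to be found in the camera images.
- mixer: White and grey tube roller mixer standing loose on rubber feet, 4 to 5 kg, 220 (x) x 260 (y) x 90 mm high. Origin: centre of its underside, on the worktop; x points from the control deck (front, towards the robot) to the rollers (back), y to its left, z up. The flat control deck lies at z = 52 to 54 mm over x = -110 to -20 mm; the black rollers and grey end cheeks, up to 90 mm high, begin at x = -18 mm.
- speed_lever (a joint): Travel of the orange speed lever in m: 0 stopped (ring mark), 0.028 first notch (one dot, slow), 0.056 second stop (two dots, fast, the end of its slot). It slides along the mixer's -y (to the right as seen from the robot) in a slot at mixer x = -65 mm. A sprung detent draws it into each of these three places: leaving the stopped place or the first notch takes about 8 N; beyond the middle between two places it is drawn on to the next.
- lever_grip (a point): Centre of the orange lever's upright tab: 30 mm along the mixer's x, 12 mm along its y, 32 mm high. The point lies 26 mm above the deck, at mixer (-65, 70 - travel, 78) mm; the tab's top is 16 mm above the point and its lower edge 16 mm below it. It moves with the lever.
- start_button (a joint): Depression of the green start button in m: 0 up, 0.006 fully down; a spring pushes it up again, about 4 N when fully down.
- start_button_top (a point): Centre of the top face of the round green button (26 mm across) in its black housing (42 mm across, 12 mm high; the button stands 10 mm above it) near the right end of the deck, at mixer x = -65, y = -82 mm; it is pressed straight down.
- tube_purple: Capped blood tube with a purple cap, 16 mm across, 84 mm long, lying loose between the front and middle rollers. Origin: centre of the end away from the cap; its z axis runs along the tube to the cap.
- tube_red: Capped blood tube with a red cap, 17 mm across, 84 mm long, lying loose between the middle and back rollers. Origin and axis as for the purple one.
- stain_bottle_a: Brown bottle, black cap, purple band on the label, 48 mm across, 104 mm high; stands loose left of the mixer. Origin: centre of its underside.
- yellow_cup: Sample cup with yellow lid, 59 mm across, 66 mm high; stands loose right of the mixer. Origin: centre of its underside.

How it is judged (in metres and radians):
On the way, in this order (a step that is already met when the one before it is completed fails the run):
1. the lever rests at the second stop (within 4 mm) (value of joint speed_lever above 0.052 m), for 0.2 s.
2. with the lever there, the start button is pressed down (at least 4.5 of 6 mm) by the robot (value of joint start_button above 0.0045 m and value of joint speed_lever above 0.052 m and contact force between the fingers and start_button above 0.5 N), for 0.05 s.
At the end, for the whole second after the job is handed in: The lever stands at the second stop (travel over 52 of 56 mm), the start button has been pressed after that and is up again (under 1.5 mm), and the mixer is at rest within 20 mm of where it stood (value of joint speed_lever above 0.052 m and value of joint start_button below 0.0015 m and distance of mixer from where it was at the start of the episode below 0.02 m and linear speed of mixer below 0.01 m/s); the robot touches nothing.
It fails at once if the start button is pressed (over 3 mm) before the lever is at the second stop (value of joint start_button above 0.003 m and value of joint speed_lever below 0.05 m).
It fails at once if the mixer is shoved over 20 mm (distance of mixer from where it was at the start of the episode above 0.02 m).
It fails at once if the mixer is tipped or lifted (height (world z) of mixer above 0.008 m or angle between mixer's own z axis and vertical above 0.06 rad).
It fails at once if a tube is taken off the rollers or shifted over 25 mm (distance of any of tube_purple, tube_red from where it was at the start of the episode above 0.025 m).
It fails at once if the purple-banded bottle or the yellow-lidded cup is moved over 20 mm (distance of any of stain_bottle_a, yellow_cup from where it was at the start of the episode above 0.02 m).
It also fails if it takes over 40 s, if anything falls off the work surface, if the arm or the gripper's body presses on something with over 40 N, if the wrist force passes 120 N, or if a joint passes its speed limit or range.

### The arm

A 6-joint arm with a two-finger parallel gripper is mounted at the origin on a cart in front of the work surface, level with it; the furniture and walls round the work are solid. World frame = base frame: x ahead of the robot, y to its left, z up, the work surface at z = 0. Lengths are in m, angles in degrees, forces in N, time in s.
With the tool pointing down it reaches from about 0.3 to 1 m from the base axis. Payload 5.1 kg.
Tool frame: the origin (TCP) lies midway between the tips of the shut fingers; the grasp point (between the pads) lies robot.pinch_z behind it (robot.pinch_z is the distance from the TCP to the grasp point, in m); z points along the fingers, y is the direction in which the jaws open and shut (so a half turn about z gives the same grasp; the last joint's range is limited). The gripper opens to 95 mm and grips with 3 to 60 N. Pads are 20 mm wide; open, the fingers measure 119 mm over their backs; the gripper's body (75 mm by 180 mm) begins 59 mm behind the grasp point.
Start: joints at [60.756, 7.093, 94.555, -0, 78.352, -4.733], TCP at [0.27, 0.591, 0.215] pointing down, gripper open.
Joint ranges: [-149.61, 149.61], [-58.7, 133.49], [1.44, 155.28], [-77.14, 257.14], [18.33, 153.61], [-166.67, 166.67]. Speed limits (degrees/s): [147.25, 147.25, 180, 180, 180, 180].

### API

Orientations are given as [roll, pitch, yaw] about the fixed x, y, z axes, in that order (R = Rz(yaw) Ry(pitch) Rx(roll)).
In Python, from bench import robot, cams, regions_of, place_of gives the robot as it stands. The module is installed in compiled form; this text tells all that it offers.
- The arm moves only by the tool apply_moves, never from a script. Its argument "commands" is a list of rows, each a list of 7 numbers: the shift along the world's x, y, z in m, then the turn, a rotation vector about the world's x, y, z in rad, then the closure, from -1 (fully open) to 1 (shut). A call has 1 to 8 rows; each row shifts and turns the commanded pose from where the row before left it; what a row does not reach is not made up. A row lasts 1/12 s, in which the tool goes at most 41.7 mm and 7.16 degrees, less where a joint would pass 70% of its speed; a pose out of reach is approached as far as the arm can. A call with a gripper value outside its range is refused whole. The fingers move at their own pace and stop on an object; the grip force is fixed at half the most. Time passes only in rows, so rows that do not move let the fingers close. It gives the time, the measured TCP pose, the force and the opening at its end, in the units of the state.
- robot.read_state(): the state, without advancing time (a new reading comes with each control period).
- cams.get_image(name): name is "scene" or "top" or "wrist"; returns a dict with "frame" (384x512x3 uint8, red, green, blue), "K" (3x3 intrinsics, pixels), "extrinsics" (4x4, takes a point from camera to world coordinates). Camera axes: x right, y down, z forward; pixel columns grow to the right and rows downward; lengths in m; the calibration is good to about 2 mm. The wrist camera is an equidistant fisheye: a pixel r from the principal point sees the ray r / f radians off the axis. A picture is of the moment at which its call begins. There is no depth.
- robot.hand_in(): hands the job in, once; it reports no verdict.
Trained networks look in a picture, given as the dict that the camera call returned (one of the last four; its "shot" number tells which), for a name from the list of things; names that differ only in an ending like _2 or _b are one class to them, and where a whole thing is asked for, a point or a joint stands for the part that bears it (a point fixed in the world has none). Each returns a list of dicts, best first, with "p" (0 to 1); they miss things now and then, are a little off and sometimes report something else, mostly with a low value. They report only what shows in the picture. A call takes as long as a camera call.
- regions_of(picture, query): "pixels" (384x512 bool, what is visible of it) and "bbox" ([left, top, width, height] in pixels, round what is visible of it).
- place_of(picture, query): "uv" ([column, row] in pixels: a listed point, or the origin of a listed thing).
The state is a dict: "t": time; "joint_positions": joint angles; "dq": joint speeds; "tau": joint torques, N m; "eef_pos": TCP position; "tool_rot": TCP orientation; "wrist_force": force on the tool from outside, world axes, zero at the start; "ft_torque": the same for the moment, N m; "finger_gap": finger opening in m.
Only numpy, scipy, OpenCV 4.12 (cv2) and the standard library are available. Lean on these libraries where they do the work, as an engineer would, in place of code of your own. Each camera call takes 0.05 s, during which the arm holds its last target. There are 200 camera calls.

## Working session

There is one attempt and no reset: what is moved stays moved. The work goes in short steps, Python scripts to look and compute and a tool call to move; the robot and the scene stay as the last step left them, time stands still between calls to the robot, and variables do not carry over. Pictures are saved under pics/ and viewed, about 8 in all and at most 12, crops included, and the job is handed in when it is done.

Besides the shell and the picture viewer there is one more tool, called after "Emit:" as a command line: name --pt "numbers of a row" for each row, then --argument value for the rest. apply_moves: Moves the arm, as the interface text tells. Its arguments: {"type":"object","properties":{"commands":{"type":"array"}},"required":["commands"]}

```bash
mkdir -p pics; cat > h.py <<'E'
import numpy as np, cv2
from bench import robot, cams, regions_of, place_of
def ray(im,uv):
    K=im["K"];E=im["extrinsics"]
    d=np.array([(uv[0]-K[0,2])/K[0,0],(uv[1]-K[1,2])/K[1,1],1.])
    return E[:3,3],E[:3,:3]@(d/np.linalg.norm(d))
def onz(im,uv,z):
    o,d=ray(im,uv); return o+d*(z-o[2])/d[2]
E
python3 - <<'E'
from h import *
s=robot.read_state(); print(s["t"],s["eef_pos"],s["tool_rot"],s["finger_gap"],robot.pinch_z)
ims=[]
for n in("scene","top"):
    im=cams.get_image(n); ims.append(im["frame"])
    print(n,im["extrinsics"].round(3).tolist())
    for q,z in(("lever_grip",.078),("start_button_top",.075),("mixer",0),("stain_bottle_a",0),("yellow_cup",0),("tube_purple",.08)):
        for r in place_of(im,q)[:2]: print(n,q,round(r["p"],2),np.round(r["uv"],1),onz(im,r["uv"],z).round(4))
cv2.imwrite("pics/a.png",cv2.cvtColor(cv2.resize(np.vstack(ims),None,fx=.78,fy=.78),cv2.COLOR_RGB2BGR))
E
```

```text
0.0 [0.26938185 0.59086089 0.2133902 ] [-1.79882998e+02 -8.95478921e-03  1.55489879e+02] 0.09531862146558402 0.0188
scene [[0.838, -0.378, 0.394, -0.074], [-0.546, -0.566, 0.618, -0.956], [-0.011, -0.733, -0.68, 1.031], [0.0, 0.0, 0.0, 1.0]]
scene lever_grip 0.4 [262.8 189.7] [ 0.491  -0.1129  0.078 ]
scene mixer 0.97 [293.1 216.5] [ 0.5474 -0.1898  0.    ]
scene stain_bottle_a 0.8 [189. 157.] [0.4193 0.2296 0.    ]
scene stain_bottle_a 0.68 [293.  216.4] [ 0.5474 -0.1893  0.    ]
scene yellow_cup 0.56 [318.3 307.6] [ 0.4142 -0.4752  0.    ]
scene yellow_cup 0.29 [190.7 159.7] [0.4175 0.2136 0.    ]
scene tube_purple 0.49 [296.6 190.8] [ 0.5682 -0.1726  0.08  ]
top [[0.029, -0.996, 0.085, 0.387], [-0.999, -0.028, 0.016, -0.103], [-0.014, -0.086, -0.996, 1.264], [0.0, 0.0, 0.0, 1.0]]
top lever_grip 0.5 [266.  193.9] [ 0.4873 -0.1246  0.078 ]
top start_button_top 0.68 [162.8 207.9] [0.4329 0.2067 0.075 ]
top start_button_top 0.54 [312.9 193.6] [ 0.4927 -0.2754  0.075 ]
top mixer 0.93 [282.  177.9] [ 0.5506 -0.1795  0.    ]
top mixer 0.54 [372.3 221.7] [ 0.4095 -0.4887  0.    ]
top yellow_cup 0.68 [372.2 219.4] [ 0.4172 -0.4883  0.    ]
top yellow_cup 0.62 [279.  154.9] [ 0.6303 -0.1674  0.    ]
top tube_purple 0.67 [280.9 171. ] [ 0.5625 -0.1706  0.08  ]
```

View pics/a.png

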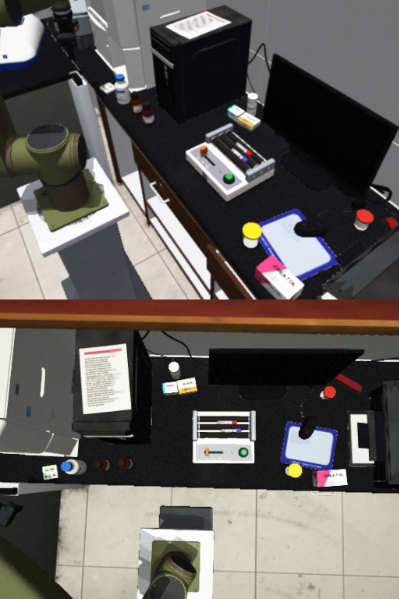

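The overview shows the mixer centred near (0.55, -0.185), with the orange lever at its left and the green button at its right. Next I'll measure it more finely from the top camera.

```bash
python3 - <<'E'
from h import *
im=cams.get_image("top"); sc=cams.get_image("scene")
for n,i in(("top",im),("scene",sc)):
    f=cv2.cvtColor(i["frame"],cv2.COLOR_RGB2HSV); H,S,V=cv2.split(f)
    m=regions_of(i,"mixer")[0]["pixels"]
    for c,lo,hi,z in(("orange",5,16,.085),("green",50,80,.075)):
        k=(H>=lo)&(H<=hi)&(S>150)&(V>90)&cv2.dilate(m.astype('uint8'),np.ones((15,15))).astype(bool)
        v,u=np.nonzero(k)
        if len(u): print(n,c,len(u),u.mean().round(1),v.mean().round(1),u.min(),u.max(),v.min(),v.max(),onz(i,(u.mean(),v.mean()),z).round(4))
    if n=="top":
        r=cv2.minAreaRect(np.argwhere(m)[:,::-1].astype(np.float32)); b=cv2.boxPoints(r)
        print(np.round([onz(i,p,.07)[:2] for p in b],3).tolist(),r[2])
a=cv2.resize(im["frame"][140:220,230:345],(800,556),interpolation=cv2.INTER_CUBIC)
cv2.imwrite("pics/b.png",cv2.cvtColor(a,cv2.COLOR_RGB2BGR))
E
```

```text
top orange 22 264.8 195.5 263 267 191 199 [ 0.4816 -0.1209  0.085 ]
top green 51 312.2 195.2 308 316 192 199 [ 0.4874 -0.2733  0.075 ]
[[0.653, -0.055], [0.66, -0.32], [0.438, -0.322], [0.431, -0.062]] 90.0
scene orange 56 260.3 191.4 257 265 187 197 [ 0.4771 -0.1209  0.085 ]
scene green 55 293.1 226.1 289 298 223 229 [ 0.4812 -0.2741  0.075 ]
```

View pics/b.png

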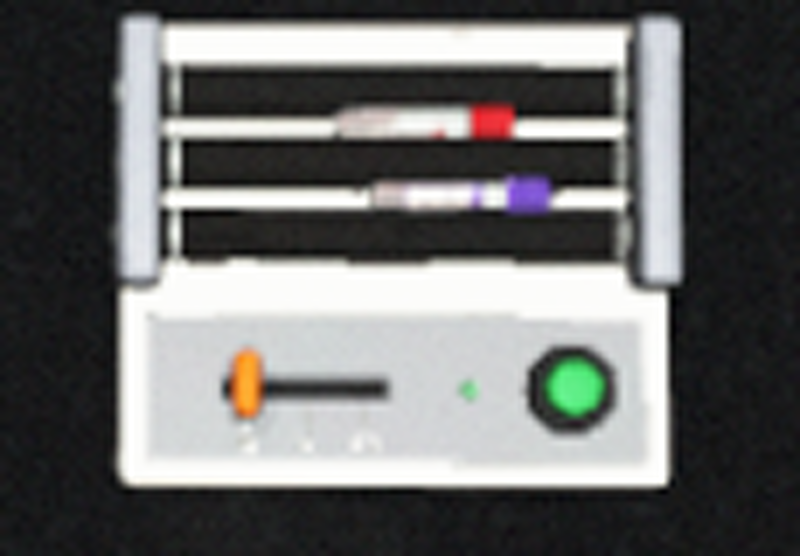

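Emit:
apply_moves --pt "0.01 -0.04 0 0 0 0.06 1" --pt "0.01 -0.04 0 0 0 0.06 1" --pt "0.01 -0.04 0 0 0 0.06 1" --pt "0.01 -0.04 0 0 0 0.06 1" --pt "0.01 -0.04 0 0 0 0.06 1" --pt "0.01 -0.04 0 0 0 0.06 1" --pt "0.01 -0.04 0 0 0 0.06 1" --pt "0.01 -0.04 0 0 0 0 1"

```text
t: 1.57
eef_pos: [0.3497, 0.2697, 0.2149]
tool_rot: [180.0, 0.1, 179.7]
wrist_force: [0.6, -0.3, 0.7]
finger_gap: 0.0473
```

The crop shows the lever at the ring mark (247,385), the slot running to about 388, and the button at (575,388). The mixer is almost square to the world, yawed about 1.5°. I'll move to just left of the lever.

Emit:
apply_moves --pt "0.005 -0.04 0 0 0 0 1" --pt "0.005 -0.04 0 0 0 0 1" --pt "0.01 -0.04 0 0 0 0.03 1" --pt "0.01 -0.04 0 0 0 0 1" --pt "0.01 -0.04 0 0 0 0 1" --pt "0.012 -0.04 0 0 0 0 1" --pt "0.02 -0.035 0 0 0 0 1" --pt "0.02 -0.035 0 0 0 0 1"

```text
t: 2.23
eef_pos: [0.442, -0.0408, 0.2152]
tool_rot: [-180.0, 0.1, -178.8]
wrist_force: [-0.6, 0.4, 0.4]
finger_gap: 0.0007
```

Emit:
apply_moves --pt "0.02 -0.025 -0.01 0 0 0 1" --pt "0.02 -0.017 -0.02 0 0 0 1" --pt "0 0 -0.035 0 0 0 1" --pt "0 0 -0.03 0 0 0 1" --pt "0 0 0 0 0 0 1"

```text
t: 2.65
eef_pos: [0.4772, -0.0798, 0.1129]
tool_rot: [179.8, -0.7, -178.8]
wrist_force: [-1.4, 1.5, -0.3]
finger_gap: 0.0001
```

```bash
python3 - <<'E'
from h import *
w=cams.get_image("wrist"); s=cams.get_image("scene")
a=cv2.resize(w["frame"],None,fx=1,fy=1); b=cv2.resize(s["frame"][130:250,190:350],(512,384),interpolation=cv2.INTER_CUBIC)
im=cv2.resize(np.vstack([a,b]),None,fx=.78,fy=.78)
cv2.imwrite("pics/c.png",cv2.cvtColor(im,cv2.COLOR_RGB2BGR))
print(robot.read_state()["eef_pos"],w["K"].tolist(),w["extrinsics"].round(3).tolist())
for q in("lever_grip","start_button_top"): print(q,[(round(r["p"],2),np.round(r["uv"],1)) for r in place_of(w,q)[:2]])
E
```

```text
[ 0.48086528 -0.080299    0.11905072] [[297.3186396354542, 0.0, 252.9162353942973], [0.0, 297.3186396354542, 186.65089529411787], [0.0, 0.0, 1.0]] [[-0.022, 0.958, 0.284, 0.395], [1.0, 0.02, 0.01, -0.082], [0.004, 0.285, -0.959, 0.283], [0.0, 0.0, 0.0, 1.0]]
lever_grip [(0.72, array([198.9, 220.5])), (0.29, array([148. , 306.7]))]
start_button_top [(0.92, array([ 41.5, 211.7]))]
```

View pics/c.png

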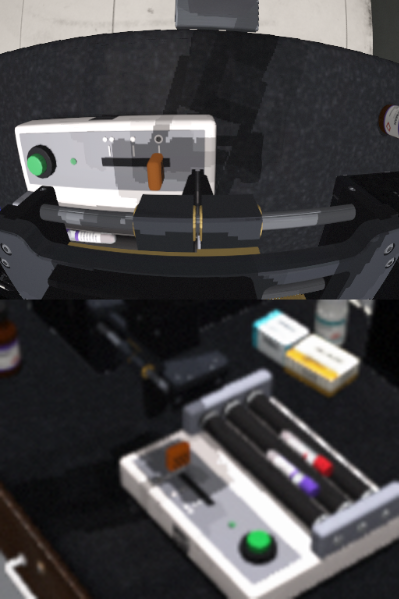

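The wrist picture shows the shut fingers at about (198,195), clear of the lever tab at about (155,170) on their -y side. I'll turn the fisheye detections into positions.

```bash
cat >> h.py <<'E'
def fonz(im,uv,z):
    K=im["K"];E=im["extrinsics"]; p=np.array([uv[0]-K[0,2],uv[1]-K[1,2]])/K[0,0]
    t=np.linalg.norm(p); d=E[:3,:3]@np.array([*(p/t*np.sin(t)),np.cos(t)]); o=E[:3,3]
    return o+d*(z-o[2])/d[2]
E
python3 - <<'E'
from h import *
w=cams.get_image("wrist")
for q,z in(("lever_grip",.078),("start_button_top",.075)):
    for r in place_of(w,q)[:1]: print(q,r["uv"],fonz(w,r["uv"],z).round(4))
print(robot.read_state()["eef_pos"])
E
```

```text
lever_grip [49.5, 202.9] [ 0.4853 -0.2671  0.078 ]
start_button_top [50.0, 202.2] [ 0.4858 -0.2689  0.075 ]
[ 0.48312124 -0.08065368  0.12226824]
```

Emit:
apply_moves --pt "0 0 -0.02 0 0 0 1" --pt "0 0 -0.02 0 0 0 1" --pt "0 0 -0.013 0 0 0 1" --pt "0 0 0 0 0 0 1" --pt "0 0 0 0 0 0 1"

```text
t: 3.42
eef_pos: [0.4818, -0.0804, 0.0673]
tool_rot: [-180.0, 0.0, -178.7]
wrist_force: [-0.2, -0.1, -0.4]
finger_gap: 0.0003
```

Emit:
apply_moves --pt "0 -0.008 0 0 0 0 1" --pt "0 -0.008 0 0 0 0 1" --pt "0 -0.006 0 0 0 0 1" --pt "0 -0.004 0 0 0 0 1"

```text
t: 3.75
eef_pos: [0.4826, -0.1069, 0.0681]
tool_rot: [179.9, 0.1, -178.8]
wrist_force: [-0.8, 7.4, 5.0]
finger_gap: 0.0004
```

Emit:
apply_moves --pt "0 -0.004 0 0 0 0 1" --pt "0 -0.004 0 0 0 0 1" --pt "0 -0.004 0 0 0 0 1" --pt "0 -0.004 0 0 0 0 1"

```text
t: 4.08
eef_pos: [0.4824, -0.1232, 0.0676]
tool_rot: [-180.0, 0.1, -178.7]
wrist_force: [0.4, 1.2, 0.3]
finger_gap: 0.0002
```

Emit:
apply_moves --pt "0 -0.004 0 0 0 0 1" --pt "0 -0.004 0 0 0 0 1" --pt "0 -0.004 0 0 0 0 1" --pt "0 -0.004 0 0 0 0 1"

```text
t: 4.42
eef_pos: [0.4813, -0.1375, 0.0664]
tool_rot: [179.8, -0.0, -178.8]
wrist_force: [0.1, 8.2, 2.2]
finger_gap: 0.0003
```

Emit:
apply_moves --pt "0 -0.004 0 0 0 0 1" --pt "0 -0.004 0 0 0 0 1" --pt "0 -0.004 0 0 0 0 1" --pt "0 -0.002 0 0 0 0 1" --pt "0 0 0 0 0 0 1"

```text
t: 4.83
eef_pos: [0.4815, -0.1533, 0.0665]
tool_rot: [-180.0, -0.0, -178.8]
wrist_force: [0.7, -0.6, -0.1]
finger_gap: 0.0003
```

```bash
python3 - <<'E'
from h import *
w=cams.get_image("wrist"); i=cams.get_image("top"); 
H,S,V=cv2.split(cv2.cvtColor(i["frame"],cv2.COLOR_RGB2HSV))
for c,lo,hi,z in(("orange",5,16,.085),("green",50,80,.075)):
    k=(H>=lo)&(H<=hi)&(S>150)&(V>60); k[:140]=0;k[220:]=0;k[:,:230]=0;k[:,345:]=0
    v,u=np.nonzero(k)
    if len(u): print(c,len(u),onz(i,(u.mean(),v.mean()),z).round(4))
for q,z in(("lever_grip",.078),("start_button_top",.075)):
    for r in place_of(w,q)[:2]: print(q,r["p"],r["uv"],fonz(w,r["uv"],z).round(4))
a=w["frame"];b=cv2.resize(i["frame"][140:220,230:345],(512,356))
cv2.imwrite("pics/d.png",cv2.cvtColor(cv2.resize(np.vstack([a,b]),None,fx=.8,fy=.8),cv2.COLOR_RGB2BGR))
s=robot.read_state();print(s["t"],s["eef_pos"],s["wrist_force"])
E
```

```text
green 47 [ 0.4876 -0.2736  0.075 ]
start_button_top 0.71 [81.1, 236.6] [ 0.486  -0.2713  0.075 ]
5.0333 [ 0.48152663 -0.15262922  0.06656609] [-0.62879961 -0.50603634  0.13676277]
```

View pics/d.png

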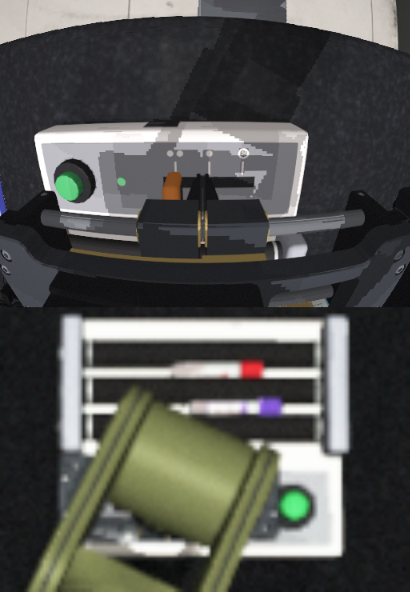

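The wrist picture shows the lever tab at (172,187) under the two-dot mark (170-180,153). The force has dropped off, so the detent has drawn it ahead of the finger. I'll nudge it to confirm the end stop.

Emit:
apply_moves --pt "0 -0.003 0 0 0 0 1" --pt "0 -0.002 0 0 0 0 1" --pt "0 0 0 0 0 0 1"

```text
t: 5.28
eef_pos: [0.4817, -0.1579, 0.0667]
tool_rot: [-180.0, 0.0, -178.7]
wrist_force: [-0.3, -0.1, -0.1]
finger_gap: 0.0003
```

Emit:
apply_moves --pt "0 -0.002 0 0 0 0 1" --pt "0 0 0 0 0 0 1"

```text
t: 5.45
eef_pos: [0.4817, -0.1598, 0.0667]
tool_rot: [-180.0, 0.0, -178.7]
wrist_force: [-1.0, -0.8, 0.8]
finger_gap: 0.0005
```

Emit:
apply_moves --pt "0 -0.002 0 0 0 0 1" --pt "0 0 0 0 0 0 1"

```text
t: 5.62
eef_pos: [0.4816, -0.1612, 0.0666]
tool_rot: [179.9, -0.0, -178.7]
wrist_force: [0.7, 1.4, 0.7]
finger_gap: 0.0003
```

Emit:
apply_moves --pt "0 -0.001 0 0 0 0 1" --pt "0 0 0 0 0 0 1"

```text
t: 5.78
eef_pos: [0.4816, -0.1614, 0.0666]
tool_rot: [179.8, -0.0, -178.8]
wrist_force: [-0.2, 5.5, 1.5]
finger_gap: 0.0007
```

The finger meets the firm stop at y = -0.161, about 56 mm past first contact. I'll retract, rise, and go over the button.

Emit:
apply_moves --pt "0 0.006 0 0 0 0 1" --pt "0 0.004 0.01 0 0 0 1" --pt "0 0 0.025 0 0 0 1" --pt "0 0 0.025 0 0 0 1" --pt "0.001 -0.03 0 0 0 0 1" --pt "0.001 -0.03 0 0 0 0 1" --pt "0.001 -0.03 0 0 0 0 1" --pt "0.001 -0.03 0 0 0 0 1"

```text
t: 6.45
eef_pos: [0.486, -0.2739, 0.128]
tool_rot: [-179.9, 0.1, -178.7]
wrist_force: [0.8, 0.4, 0.6]
finger_gap: 0.0007
```

Emit:
apply_moves --pt "0 -0.002 -0.01 0 0 0 1" --pt "0 0 0 0 0 0 1" --pt "0 0 0 0 0 0 1"

```text
t: 6.7
eef_pos: [0.485, -0.2738, 0.116]
tool_rot: [179.9, -0.1, -178.7]
wrist_force: [0.4, 0.8, -0.3]
finger_gap: 0.0006
```

```bash
python3 - <<'E'
from h import *
w=cams.get_image("wrist"); i=cams.get_image("scene"); 
for n,im,f in(("w",w,fonz),("s",i,onz)):
  for q,z in(("lever_grip",.078),("start_button_top",.075)):
    for r in place_of(im,q)[:1]: print(n,q,r["p"],r["uv"],f(im,r["uv"],z).round(4))
b=cv2.resize(i["frame"][130:250,190:350],(512,384),interpolation=cv2.INTER_CUBIC)
cv2.imwrite("pics/e.png",cv2.cvtColor(cv2.resize(np.vstack([w["frame"],b]),None,fx=.78,fy=.78),cv2.COLOR_RGB2BGR))
s=robot.read_state();print(s["t"],s["eef_pos"],s["wrist_force"])
E
```

```text
w lever_grip 0.95 [374.0, 210.7] [ 0.4831 -0.1769  0.078 ]
w start_button_top 0.87 [255.7, 210.1] [ 0.4847 -0.2714  0.075 ]
s lever_grip 0.51 [272.2, 202.0] [ 0.4849 -0.1697  0.078 ]
s start_button_top 0.55 [290.9, 223.8] [ 0.4811 -0.2641  0.075 ]
7.0 [ 0.48588203 -0.27375536  0.11701018] [-0.03517707 -0.40764106  0.28843385]
```

View pics/e.png

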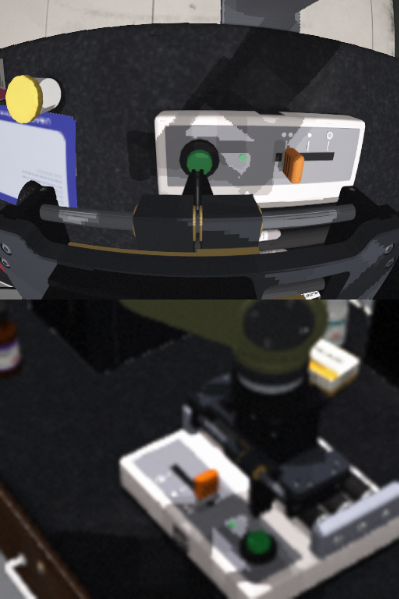

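The lever-to-button spacing measures 94.5 mm against the 96 mm expected at the second stop. The fingertip is over the green button, so I'll press.

Emit:
apply_moves --pt "0 0.0015 -0.015 0 0 0 1" --pt "0 0 -0.015 0 0 0 1" --pt "0 0 -0.008 0 0 0 1" --pt "0 0 -0.004 0 0 0 1" --pt "0 0 0 0 0 0 1"

```text
t: 7.42
eef_pos: [0.4851, -0.2723, 0.0738]
tool_rot: [179.9, -0.1, -178.7]
wrist_force: [-1.0, 0.1, 0.7]
finger_gap: 0.0003
```

Emit:
apply_moves --pt "0 0 -0.003 0 0 0 1" --pt "0 0 -0.002 0 0 0 1" --pt "0 0 0 0 0 0 1"

```text
t: 7.67
eef_pos: [0.4862, -0.2733, 0.0704]
tool_rot: [-180.0, 0.1, -178.7]
wrist_force: [0.2, 0.4, 2.3]
finger_gap: 0.0004
```

Emit:
apply_moves --pt "0 0 -0.002 0 0 0 1" --pt "0 0 0 0 0 0 1" --pt "0 0 0 0 0 0 1"

```text
t: 7.92
eef_pos: [0.4863, -0.2734, 0.0684]
tool_rot: [-179.9, 0.1, -178.7]
wrist_force: [0.0, 1.0, 3.3]
finger_gap: 0.0003
```

Emit:
apply_moves --pt "0 0 -0.001 0 0 0 1" --pt "0 0 0 0 0 0 1" --pt "0 0 0 0 0 0 1"

```text
t: 8.17
eef_pos: [0.4863, -0.2734, 0.0677]
tool_rot: [-179.9, 0.1, -178.7]
wrist_force: [-0.7, 1.0, 7.5]
finger_gap: 0.0001
```

The force jumped to 7.5 N, well over the 4 N spring, so the button is at its stop. I'll push 1 mm more to be sure, then release.

Emit:
apply_moves --pt "0 0 -0.001 0 0 0 1" --pt "0 0 0 0 0 0 1" --pt "0 0 0 0 0 0 1"

```text
t: 8.42
eef_pos: [0.4864, -0.2735, 0.0676]
tool_rot: [-180.0, 0.1, -178.7]
wrist_force: [-2.4, 2.9, 10.2]
finger_gap: 0.0007
```

Emit:
apply_moves --pt "0 0 0.01 0 0 0 1" --pt "0 0 0.025 0 0 0 1" --pt "0 0 0.03 0 0 0 1" --pt "-0.03 0 0.02 0 0 0 1" --pt "-0.04 0 0 0 0 0 1" --pt "-0.04 0 0 0 0 0 1" --pt "0 0 0 0 0 0 1" --pt "0 0 0 0 0 0 1"

```text
t: 9.08
eef_pos: [0.3738, -0.2726, 0.15]
tool_rot: [180.0, -0.0, -178.9]
wrist_force: [-0.6, -0.2, 1.1]
finger_gap: 0.0002
```

```bash
python3 - <<'E'
from h import *
w=cams.get_image("wrist"); i=cams.get_image("scene"); 
for n,im,f in(("w",w,fonz),("s",i,onz)):
  for q,z in(("lever_grip",.078),("start_button_top",.075),("mixer",0)):
    for r in place_of(im,q)[:1]: print(n,q,r["p"],r["uv"],f(im,r["uv"],z).round(4))
b=cv2.resize(i["frame"][130:250,190:350],(512,384),interpolation=cv2.INTER_CUBIC)
cv2.imwrite("pics/f.png",cv2.cvtColor(cv2.resize(np.vstack([w["frame"],b]),None,fx=.78,fy=.78),cv2.COLOR_RGB2BGR))
s=robot.read_state();print(s["t"],s["eef_pos"],s["wrist_force"])
E
```

```text
w lever_grip 0.55 [342.2, 294.7] [ 0.4809 -0.1766  0.078 ]
s start_button_top 0.47 [291.9, 223.8] [ 0.4833 -0.2656  0.075 ]
s mixer 0.93 [293.8, 217.9] [ 0.5457 -0.1955  0.    ]
9.4833 [ 0.37626411 -0.27300404  0.15052597] [-0.2473911   0.28372323 -0.51086429]
```

View pics/f.png

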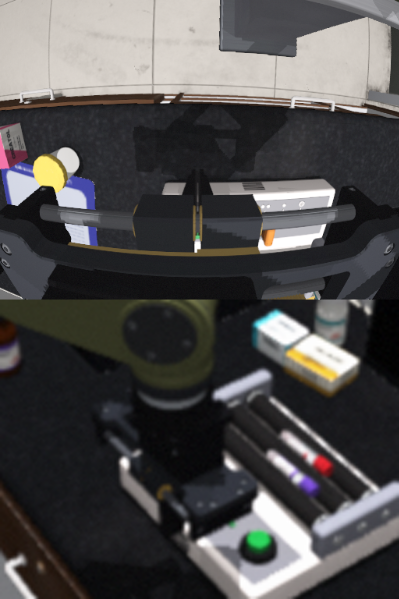

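The button is up again in the scene view at (258,543). The lever stays at y = -0.177, the tubes and cup haven't moved, and the tool is free at z = 0.15. I'll hand in.

```bash
python3 -c "
from bench import robot
print(robot.hand_in())"
```

```text
the job is handed in; nothing more can be done
None
```

I pushed the lever to the second stop with the shut fingers, then pressed the green button fully and let go, and handed in at about 9.5 s. No verdict was reported.

- **Lever:** The fingers met the firm end stop about 56 mm past first contact. The wrist camera then put the lever at y = -0.177, against -0.121 at the start, and it read the same after the press.
- **Button:** The tool went down about 6–7 mm past where the button top should be. The force rose from about 3 N to 10 N at the stop, well over the 4 N spring. The last picture shows the button up again.
- **Surroundings:** The mixer position read within about 6 mm of the first measurement, which is about the network's own error. The tubes and the yellow cup look unmoved in the last picture. I did not re-measure the purple-banded bottle, but the arm only passed well above it. The tool ended free at z = 0.15.
- **Disagreements:**
  - One wrist detection taken before the push reported the lever at the button's place; I discarded it.
  - The scene camera's lever and button points were about 7–9 mm off the wrist camera's in y, so I trusted the wrist and top cameras.
  - In the last look the wrist camera did not find the button, so "up again" rests on the scene picture.

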